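# Close a vacuum canister and draw its pump rod half way

### The arm

A 6-joint arm with a two-finger parallel gripper is mounted at the origin on a cart in front of the work surface, level with it; the furniture and walls round the work are solid. World frame = base frame: x ahead of the robot, y to its left, z up, the work surface at z = 0. Lengths are in m, angles in rad, forces in N, time in s.
With the tool pointing down it reaches from about 0.2 to 0.875 m from the base axis. Payload 3.4 kg.
Tool frame: the origin (TCP) lies midway between the tips of the shut fingers; the grasp point (between the pads) lies 19 mm behind it; z points along the fingers, y is the line along which they close (so a half turn about z gives the same grasp; the last joint's range is limited). The gripper opens to 94 mm and grips with 3 to 60 N. Pads are 16 mm wide; open, the fingers measure 119 mm over their backs; the gripper's body (75 mm by 177 mm) begins 78 mm behind the grasp point.
Start: joints at [1.211, 0.276, 1.505, -0, 1.361, -0.121], TCP at [0.136, 0.559, 0.172] pointing down, gripper open.
Joint ranges: [-2.89, 2.89], [-0.75, 2.08], [0.22, 2.7], [-1.18, 4.32], [0.11, 2.71], [-2.7, 2.7]. Speed limits (rad/s): [2.57, 2.57, 3.14, 3.14, 3.14, 3.14].

### API

Orientations are given as a rotation vector (axis times angle).
In Python, from rig import r, snapshot, finish_job gives the robot as it stands.
- The arm moves only by the shell command python3 -m pendant 'ROWS' [FORCE]. ROWS is JSON, a list of rows, each a list of 5 numbers: the finger opening in cm, from 0 to 9.4, then the shift along the world's x, y, z in cm, then the turn about the world's z in degrees. In form: [[fingers, tx, ty, tz, yaw], ...]. A call has exactly 8 rows; each row is the pose to reach, as a shift and turn from the pose commanded when the call began; what a row does not reach only later rows make up. A row lasts 1/8 s, in which the tool goes at most 62.5 mm and 10.7 degrees, less where a joint would pass 70% of its speed; a pose out of reach is approached as far as the arm can. A call with a gripper value outside its range is refused whole. The fingers move at their own pace and stop on an object; FORCE is the grip in N (left out, the last holds). Time passes only in rows, so rows that repeat a pose let the fingers close, or fill a call up. It gives the time, the measured TCP pose, the force, the opening and the grip force at its end, in the units of the state.
- r.get_obs(): the state, without advancing time (a new reading comes with each control period).
- snapshot(name): name is "scene" or "top" or "wrist"; returns a dict with "pixels" (480x640x3 uint8, red, green, blue), "z_map" (480x640 float32, m along the optical axis (not along the pixel's ray), 0 where there is no reading), "fovy" (degrees; the focal length in pixels is half the picture's height over the tangent of half this angle, whatever the lens; pixels are square), "cx", "cy" (the principal point, pixels), "R" (3x3) and "t" (3): a world point X has camera coordinates R X + t; the wrist camera has in their place "tool_from_camera" (4x4, takes a point from camera to tool coordinates, whose origin is the TCP and whose axes are the flange's). Camera axes: x right, y down, z forward; pixel columns grow to the right and rows downward; lengths in m; the calibration is good to about 2 mm. A picture is of the moment at which its call begins: read the wrist's pose just before it.
- finish_job(): hands the job in; it is judged then, once.
The state is a dict: "t": time; "qpos": joint angles; "qvel": joint speeds; "tau": joint torques, N m; "tool_pos": TCP position; "orientation": TCP orientation; "force": force on the tool from outside, world axes, zero at the start; "wrist_torque": the same for the moment, N m; "width": opening from 0.0 (shut) to 1.0 (fully open); "grip_force": force on a finger pad.
Only numpy, scipy, OpenCV 4.12 (cv2) and the standard library are available. Lean on these libraries where they do the work, as an engineer would, in place of code of your own. Each camera call takes 0.05 s, during which the arm holds its last target. There are 200 camera calls.

### The job

Close the open steel vacuum canister: carry its loose lid over by the pump barrel, with the pump rod still pushed home, set it (do not drop it) onto the rim so that it sits level and fully seated, and let go of it. Then start the pump stroke: take the knob and pull the pump rod straight up to about half way out of its barrel, without jamming it, lifting the lid or pulling the rod right out, and finish while still holding the knob there, touching nothing else. Leave the other things where they are.

Things in the scene. Friction and masses are not known exactly. Their poses are not given: they have to be found in the camera images.
- canister: open vacuum storage canister: plain round steel pot, no handle, 104 mm outside diameter, 80 mm high, wall 5 mm, so the mouth is 94 mm wide; standing loose on the work surface, 0.7 to 1.2 kg. Origin: centre of its underside, z up.
- canister_rim (a point): centre of the canister's mouth, at rim height (80 mm above its underside).
- lid: the canister's loose round lid, right way up on the work surface, 0.38 to 0.52 kg. Origin: centre of its underside, z up. A grey plug (0 to 10 mm up, 84 mm wide below, 90 above) drops inside the mouth; a steel flange (10 to 16 mm, 104 mm wide) rests on the rim, so the seated lid's origin is 70 mm above the canister's underside. A pump barrel stands in its middle.
- barrel_top (a point): centre of the top end of the lid's upright aluminium pump barrel, 66 mm above the lid's underside. The barrel is part of the lid: round, 46 mm wide, from 16 to 66 mm up, good to grip from above to carry the lid, with the knob between the fingers. Its bore is 18 mm wide and 50 mm deep, open at the top.
- pump_rod: the pump rod, a separate 60 g part standing in the barrel's bore with 1 mm clearance all round: a straight rod 16 mm thick and 48 mm long under a knob. Origin: centre of its foot, z up along it. Home, the knob rests on the barrel and the foot is 18 mm above the lid's underside; half way out is 24 mm up. Pulled askew it can jam and lift the lid, which only its own weight holds down.
- knob_mid (a point): middle of the black round knob on the pump rod: 24 mm wide, 18 mm high, 57 mm above the rod's foot (home: from 66 to 84 mm above the lid's underside). Nothing but its weight and the snug bore keeps the rod in.
- salt_shaker: grey and clear salt shaker, 44 mm dia, 90 high; a bystander. Origin: centre of its underside.
- fish_tin: flat round food tin, 86 mm dia, 40 high; a bystander. Origin: centre of its underside.
- honey_jar: small jar with black lid, 63 mm dia, 94 high; a bystander. Origin: centre of its underside.
- spice_jar: spice jar with a yellow-brown cap, 45 mm dia, 100 high; a bystander. Origin: centre of its underside.
- stone_mug: blue-grey stoneware mug, 87 mm across, 123 with handle, 96 high; a bystander. Origin: centre of its underside.
There are look-alikes about, which are no part of the job. What is shaped like the pump_rod but red is not meant.

How it is judged:
On the way:
1. the lid is seated level on the canister's rim and let go, the pump rod still home (z of lid in the frame of canister between 0.068 and 0.0725 m and horizontal distance between lid and canister below 0.004 m and angle between each of lid, canister's own z axis and vertical below 0.035 rad and height (world z) of canister between -0.004 and 0.004 m and contact force between each of the fingers, the arm and lid below 0.5 N and contact force between each of the fingers, the arm and canister below 0.5 N and z of pump_rod in the frame of lid below 0.024 m), for 0.2 s.
At the end, for the whole second after the job is handed in: The fingers hold the pump rod, at rest, 16 to 32 mm up from home (half way is 24), within 0.06 rad of the lid's axis; the lid is seated on the canister's rim (within 2.5 mm in height, 4 mm sideways, 0.035 rad of level), the canister stands upright, and the robot touches neither (z of lid in the frame of canister between 0.068 and 0.0725 m and horizontal distance between lid and canister below 0.004 m and angle between each of lid, canister's own z axis and vertical below 0.035 rad and height (world z) of canister between -0.004 and 0.004 m and contact force between each of the fingers, the arm and lid below 0.5 N and contact force between each of the fingers, the arm and canister below 0.5 N and z of pump_rod in the frame of lid between 0.034 and 0.05 m and angle between the z axis of pump_rod and the z axis of lid, either way round below 0.06 rad and contact force between the fingers and pump_rod above 1.5 N and linear speed of each of pump_rod, lid below 0.02 m/s); the arm keeps its last pose, push and grip.
It fails at once if the lid is let go more than 20 mm above its seat over the canister (z of lid in the frame of canister above 0.09 m and horizontal distance between lid and canister below 0.06 m and contact force between each of the fingers, the arm and lid below 0.3 N).
It fails at once if the pump rod is pulled right out of its barrel (distance between pump_rod and lid above 0.064 m).
It fails at once if the lid is lifted off the rim by the rod, or the rod is drawn with the lid not on the canister (z of pump_rod in the frame of lid above 0.028 m and (z of lid in the frame of canister above 0.076 m or z of lid in the frame of canister below 0.064 m)).
It fails at once if a bystander is moved by more than 30 mm or toppled (distance of any of salt_shaker, fish_tin, honey_jar, spice_jar, stone_mug from where it was at the start of the episode above 0.03 m or angle between any of salt_shaker, fish_tin, honey_jar, spice_jar, stone_mug's own z axis and vertical above 0.4 rad).
It also fails if it takes over 45 s, if anything falls off the work surface, if the arm or the gripper's body presses on something with over 40 N, if the wrist force passes 120 N, or if a joint passes its speed limit or range.

## Working session

There is one attempt and no reset: what is moved stays moved. The work goes in short steps, Python scripts to look and compute and a shell command to move; the robot and the scene stay as the last step left them, time stands still between calls to the robot, and variables do not carry over. Pictures are saved under pics/ and viewed, at most 10 in all, crops included, and the job is handed in when it is done.

```bash
mkdir -p pics; cat > h.py <<'E'
import numpy as np, cv2
from rig import r, snapshot, finish_job
from scipy.spatial.transform import Rotation as Ro
def snap(name):
    o=r.get_obs(); s=snapshot(name)
    if name=="wrist":
        T=np.eye(4);T[:3,:3]=Ro.from_rotvec(o["orientation"]).as_matrix();T[:3,3]=o["tool_pos"]
        M=T@np.array(s["tool_from_camera"])
    else:
        M=np.eye(4);M[:3,:3]=np.array(s["R"]).T;M[:3,3]=-M[:3,:3]@np.array(s["t"])
    z=s["z_map"];f=240/np.tan(np.radians(s["fovy"])/2)
    v,u=np.mgrid[:480,:640]
    P=np.stack([(u-s["cx"])/f*z,(v-s["cy"])/f*z,z],-1)@M[:3,:3].T+M[:3,3]
    P[z==0]=np.nan
    return s,P,o
def save(s,n): cv2.imwrite("pics/"+n,s["pixels"][:,:,::-1])
E
python3 - <<'E'
from h import *
for n in("scene","top"):
    s,P,o=snap(n);save(s,n+"1.png");np.save(n+".npy",P);
print(o)
E
```

```text
{'t': 0.05, 'qpos': array([ 1.21101456e+00,  2.76566085e-01,  1.50609983e+00, -1.72369767e-05,
        1.36066575e+00, -1.20959398e-01]), 'qvel': array([ 0.00062807, -0.00076077, -0.00084891, -0.00129304, -0.00033492,
       -0.0002514 ]), 'tau': array([ 1.96338180e-03, -4.05822873e+01, -2.38052022e+01,  7.05127255e-02,
        2.93087948e-02, -3.46359161e-05]), 'tool_pos': array([0.13579603, 0.55811167, 0.17113453]), 'orientation': array([-3.74197270e-01, -3.11882599e+00,  2.65905869e-03]), 'force': array([-0.01250697, -0.42654645,  0.2912408 ]), 'wrist_torque': array([ 0.0028553 ,  0.0311781 , -0.03484113]), 'grip_force': 0.0, 'width': 1.0054044338621289}
```

View pics/top1.png

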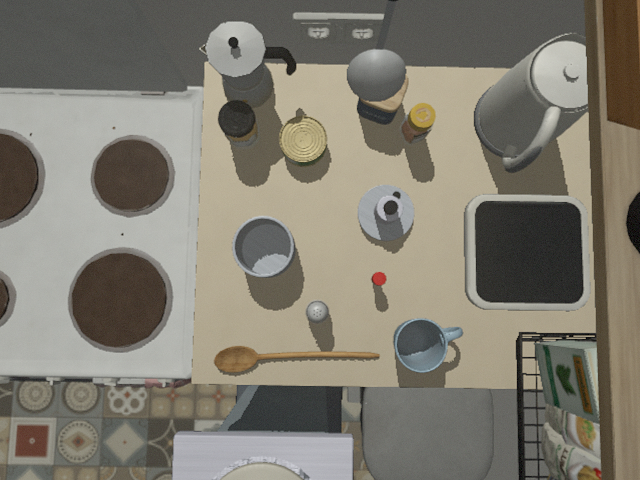

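View pics/scene1.png

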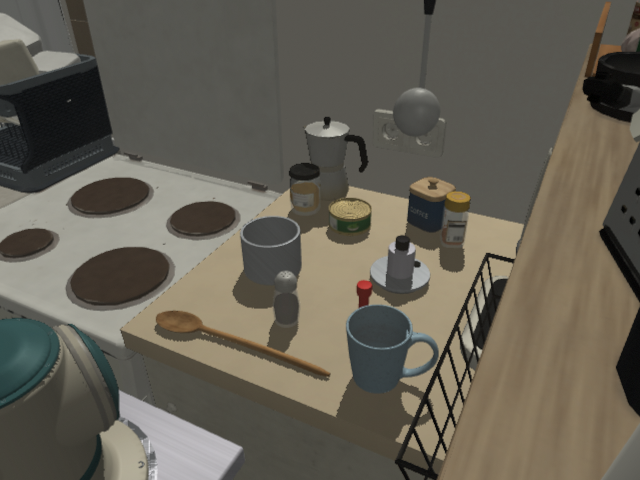

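Top view: open pot at about (264,247), lid at (386,213) with its black knob at (391,208), red decoy rod at (379,279). Next I compute their positions.

```bash
python3 - <<'E'
from h import *
P=np.load("top.npy")
for n,(u,v) in dict(can=(264,247),lid=(386,213),knob=(391,208),dark=(397,195),red=(379,279),salt=(317,311),fish=(303,140),honey=(237,120),spice=(422,117),mug=(420,345),flange=(370,225),kettle=(560,60),pot=(235,45),ladle=(376,75)).items(): print(n,P[v,u].round(3))
def circ(c,R,z0,z1):
    m=(np.hypot(P[...,0]-c[0],P[...,1]-c[1])<R)&(P[...,2]>z0)&(P[...,2]<z1)
    q=P[m][:,:2].astype(np.float32); (x,r_)=cv2.minEnclosingCircle(q)
    print(c,z0,len(q),np.round(x,4),round(r_,4),np.round(np.median(P[m][:,2]),4)); return x
def at(u,v): return P[v,u,:2]
circ(at(264,247),.08,.074,.087)
circ(at(386,213),.07,.010,.022);circ(at(386,213),.05,.058,.07);circ(at(391,208),.05,.078,.09)
E
```

```text
can [0.486 0.007 0.006]
lid [ 0.544 -0.206  0.072]
knob [ 0.551 -0.213  0.083]
dark [ 0.585 -0.233  0.02 ]
red [ 0.431 -0.196  0.066]
salt [ 0.377 -0.091  0.085]
fish [ 0.679 -0.061  0.039]
honey [0.695 0.05  0.095]
spice [ 0.705 -0.263  0.099]
mug [ 0.315 -0.278  0.007]
flange [ 0.529 -0.185  0.017]
kettle [ 0.753 -0.44   0.22 ]
pot [0.789 0.044 0.172]
ladle [ 0.701 -0.165  0.275]
[0.48646077 0.00747675] 0.074 576 [0.4828 0.0015] 0.052 0.0791
[ 0.54389736 -0.20649122] 0.01 1862 [ 0.553  -0.2139] 0.0521 0.0156
[ 0.54389736 -0.20649122] 0.058 382 [ 0.553  -0.2142] 0.0233 0.0654
[ 0.55095998 -0.21337599] 0.078 152 [ 0.5533 -0.2139] 0.0121 0.0833
```

```bash
python3 -m pendant '[[9.4,2.6,-4.8,1,0],[9.4,5.2,-9.6,2,0],[9.4,7.8,-14.4,3,0],[9.4,10.4,-19.2,3,0],[9.4,13,-24,3,0],[9.4,15.6,-28.8,3,0],[9.4,18.2,-33.6,3,0],[9.4,20.8,-38.4,3,0]]' 20; python3 -m pendant '[[9.4,2.6,-4.8,0,0],[9.4,5.2,-9.6,0,0],[9.4,7.8,-14.4,0,0],[9.4,10.4,-19.2,0,0],[9.4,13,-24,0,0],[9.4,15.6,-28.8,0,0],[9.4,18.2,-33.6,0,0],[9.4,20.8,-38.7,0,0]]'
python3 -m pendant '[[9.4,0,0,0,0],[9.4,0,0,0,0],[9.4,0,0,0,0],[9.4,0,0,0,0],[9.4,0,0,0,0],[9.4,0,0,0,0],[9.4,0,0,0,0],[9.4,0,0,0,0]]'
cat > w.py <<'E'
from h import *
import sys
s,P,o=snap("wrist");save(s,sys.argv[1])
def circ(c,R,z0,z1):
    m=(np.hypot(P[...,0]-c[0],P[...,1]-c[1])<R)&(P[...,2]>z0)&(P[...,2]<z1)
    q=P[m][:,:2].astype(np.float32)
    if len(q)<5: print("few",c);return
    x,r_=cv2.minEnclosingCircle(q)
    print(c,z0,len(q),np.round(x,4),round(r_,4),np.round(np.median(P[m][:,2]),4))
b=eval(sys.argv[2])
for a in b: circ(*a)
print(o["t"],o["tool_pos"],o["orientation"],o["force"],o["width"],o["grip_force"])
E
python3 w.py w1.png '[((.553,-.214),.07,.01,.022),((.553,-.214),.05,.058,.07),((.553,-.214),.03,.078,.09),((.483,.0015),.07,.072,.087)]'
```

```text
t: 1.1
tool_pos: [0.3444, 0.1731, 0.2019]
orientation: [0.374, 3.119, 0.0]
force: [1.3, -0.1, -1.0]
width: 1.0
grip_force: 0.0
t: 2.1
tool_pos: [0.5525, -0.2137, 0.2015]
orientation: [-0.374, -3.119, -0.001]
force: [0.0, 0.5, 0.3]
width: 1.004
grip_force: 0.0
t: 3.1
tool_pos: [0.552, -0.2123, 0.202]
orientation: [0.374, 3.119, 0.0]
force: [-0.7, 0.2, -0.5]
width: 1.0
grip_force: 0.0
(0.553, -0.214) 0.01 5998 [ 0.5532 -0.2139] 0.0521 0.0171
(0.553, -0.214) 0.058 1427 [ 0.5529 -0.2139] 0.023 0.0669
(0.553, -0.214) 0.078 630 [ 0.5529 -0.2139] 0.012 0.0848
(0.483, 0.0015) 0.072 4296 [0.4825 0.0014] 0.0524 0.0802
3.1 [ 0.55202083 -0.21227845  0.20199145] [3.74223752e-01 3.11920244e+00 2.05288389e-04] [-0.74905008  0.20426727 -0.51881924] 0.9995264953015532 0.0
```

View pics/w1.png

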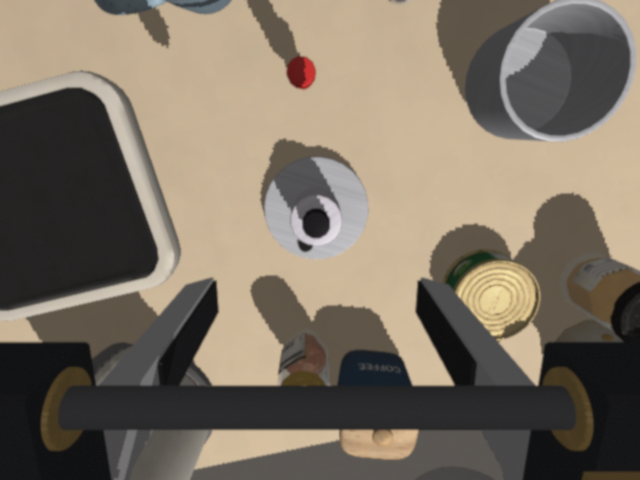

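Wrist view: lid at (316,208), knob (316,222), canister at (565,70), and both cameras agree to 1 mm. I descend over the barrel and grip.

```bash
python3 -m pendant '[[9.4,0.1,-0.1,-3,0],[9.4,0.1,-0.1,-6,0],[9.4,0.1,-0.1,-9,0],[9.4,0.1,-0.1,-11.5,0],[9.4,0.1,-0.1,-13.5,0],[9.4,0.1,-0.1,-15,0],[9.4,0.1,-0.1,-16.3,0],[9.4,0.1,-0.1,-17.1,0]]' 30;python3 -m pendant '[[9.4,0,0,0,0],[7,0,0,0,0],[5.5,0,0,0,0],[4.5,0,0,0,0],[4,0,0,0,0],[4,0,0,0,0],[4,0,0,0,0],[4,0,0,0,0]]' 30
```

```text
t: 4.15
tool_pos: [0.553, -0.2133, 0.0304]
orientation: [-0.374, -3.119, -0.0]
force: [0.8, -0.6, -0.6]
width: 0.998
grip_force: 0.0
t: 5.15
tool_pos: [0.553, -0.2133, 0.031]
orientation: [0.374, 3.119, 0.0]
force: [1.1, 0.3, 0.9]
width: 0.458
grip_force: 30.0
```

```bash
python3 -m pendant '[[4,0,0,0.5,0],[4,0,0,1.5,0],[4,0,0,3,0],[4,0,0,5,0],[4,0,0,7.5,0],[4,0,0,10,0],[4,0,0,12,0],[4,0,0,12,0]]' 30
python3 w.py w2.png '[((.4825,.0014),.07,.072,.087)]'
python3 - <<'E'
from h import *
s,P,o=snap("top");save(s,"top2.png")
for c,R,a,b in [((.553,-.214),.1,.125,.145),((.553,-.214),.08,.19,.21),((.483,.0014),.08,.072,.087)]:
    m=(np.hypot(P[...,0]-c[0],P[...,1]-c[1])<R)&(P[...,2]>a)&(P[...,2]<b); q=P[m]
    if len(q)>5: print(len(q),cv2.minEnclosingCircle(q[:,:2].astype(np.float32)),np.median(q[:,2]),"plane",np.linalg.lstsq(np.c_[q[:,:2],np.ones(len(q))],q[:,2],rcond=None)[0])
E
```

```text
t: 6.15
tool_pos: [0.5544, -0.214, 0.1536]
orientation: [0.374, 3.114, -0.003]
force: [1.0, -0.8, -5.2]
width: 0.456
grip_force: 30.0
(0.4825, 0.0014) 0.072 2578 [ 0.486  -0.0057] 0.0511 0.0802
6.15 [ 0.5544453  -0.2139798   0.15356869] [ 3.73501339e-01  3.11439613e+00 -2.76012984e-03] [ 1.02205707 -0.80344872 -5.232012  ] 0.45600224462475797 30.039524015737697
1183 ((0.5395830869674683, -0.21529819071292877), 0.047512441873550415) 0.13630614368802751 plane [ 0.01095863 -0.00040882  0.13052313]
63 ((0.547203540802002, -0.2230285406112671), 0.022637179121375084) 0.20093563119994995 plane [ 0.4928768  -0.03432604 -0.07639764]
600 ((0.48286575078964233, 0.0015484740724787116), 0.05208210274577141) 0.07886357595298399 plane [-0.00493952 -0.00625092  0.08104696]
```

View pics/w2.png

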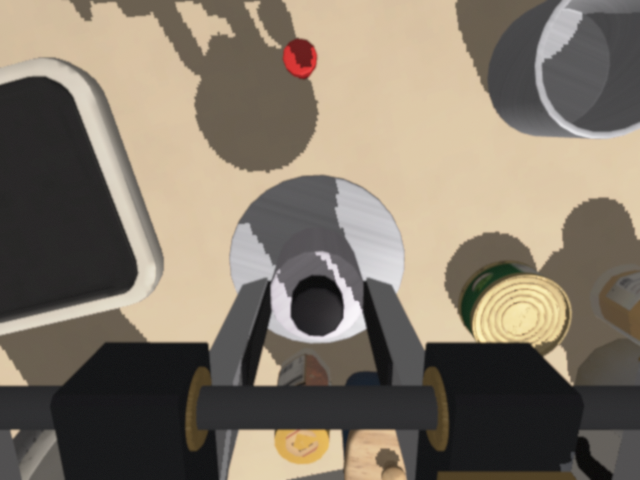

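```bash
python3 -m pendant '[[4,-0.6,1.8,0,0],[4,-1.8,5.4,0,0],[4,-3,9,0,0],[4,-4.4,13.2,0,0],[4,-5.7,17.2,0,0],[4,-6.7,20.2,0,0],[4,-7.1,21.5,0,0],[4,-7.1,21.5,0,0]]' 30
cat > m.py <<'E'
from h import *
import sys
zf=float(sys.argv[1])  # expected flange top height
for n in("wrist","top"):
    s,P,o=snap(n);c=o["tool_pos"][:2]
    if n=="wrist": save(s,sys.argv[2])
    print(o["tool_pos"],o["orientation"],o["force"],o["width"])
    for nm,R,a in [("flange",.06,zf),("barrel",.03,zf+.05),("knob",.016,zf+.068),("rim",.07,.08)]:
        m=(np.hypot(P[...,0]-c[0],P[...,1]-c[1])<R)&(abs(P[...,2]-a)<.006); q=P[m]
        if len(q)<20: continue
        x,rr=cv2.minEnclosingCircle(q[:,:2].astype(np.float32))
        A=np.c_[q[:,:2],np.ones(len(q))]; k=np.linalg.lstsq(A,q[:,2],rcond=None)[0]
        print(n,nm,len(q),np.round(x,4),round(rr,4),"z",round(float(np.median(q[:,2])),4),"slope",k[:2].round(3))
E
python3 m.py .138 w3.png
```

```text
t: 7.25
tool_pos: [0.4814, 0.0024, 0.1507]
orientation: [-0.371, -3.119, 0.0]
force: [-0.1, -0.2, -4.7]
width: 0.459
grip_force: 30.1
[0.48135953 0.00237888 0.15073394] [-3.71223740e-01 -3.11903453e+00  4.97746764e-04] [-0.08039413 -0.20775491 -4.65436918] 0.45854442414712676
wrist flange 12607 [0.4816 0.0016] 0.0523 z 0.1367 slope [ 0.001 -0.   ]
wrist barrel 4607 [0.4757 0.0038] 0.0289 z 0.1867 slope [ 0.008 -0.001]
wrist knob 2260 [0.4809 0.0017] 0.0121 z 0.2046 slope [ 0.052 -0.013]
wrist rim 596 [0.4484 0.0109] 0.038 z 0.0807 slope [ 0.028 -0.006]
[0.48213249 0.00141033 0.1508623 ] [ 3.72722677e-01  3.11901678e+00 -1.42972752e-03] [ 1.05701619 -0.10979847 -4.7146877 ] 0.4579947571641173
top flange 187 [ 0.4393 -0.0154] 0.0216 z 0.1351 slope [ 0.015 -0.011]
top rim 35 [ 0.4389 -0.0158] 0.0193 z 0.0788 slope [-0.174 -0.092]
```

```bash
python3 -m pendant '[[4,0.1,0,-1,0],[4,0.1,0,-2,0],[4,0.1,0,-2.8,0],[4,0.1,0,-3.5,0],[4,0.1,0,-4,0],[4,0.1,0,-4.4,0],[4,0.1,0,-4.7,0],[4,0.1,0,-4.7,0]]' 30
python3 m.py .0897 w4.png
```

```text
t: 8.35
tool_pos: [0.4829, 0.0018, 0.1039]
orientation: [-0.374, -3.119, -0.0]
force: [0.3, -0.1, -5.6]
width: 0.458
grip_force: 30.1
[0.48291226 0.00176397 0.10388244] [-3.74056105e-01 -3.11900576e+00 -1.15260607e-04] [ 0.32535934 -0.13176284 -5.59435571] 0.4576571575967929
wrist flange 12575 [0.483  0.0012] 0.0521 z 0.0898 slope [0. 0.]
wrist barrel 4567 [0.4773 0.0031] 0.0288 z 0.1398 slope [ 0.019 -0.004]
wrist knob 2322 [0.4825 0.0011] 0.0121 z 0.1577 slope [ 0.073 -0.015]
wrist rim 343 [0.4529 0.0127] 0.0412 z 0.08 slope [0.01  0.002]
[0.48309906 0.00173425 0.1040818 ] [3.74016001e-01 3.11904319e+00 1.29774789e-04] [-0.39256363 -0.04758137 -5.09959278] 0.46481475754788487
top flange 136 [ 0.4396 -0.0185] 0.0184 z 0.0883 slope [-0.027 -0.006]
top rim 21 [ 0.4381 -0.0159] 0.0188 z 0.0802 slope [0.47  0.207]
```

```bash
python3 -m pendant '[[4,0,0,-0.1,0],[4,0,0,-0.2,0],[4,0,0,-0.25,0],[4,0,0,-0.3,0],[4,0,0,-0.35,0],[4,0,0,-0.38,0],[4,0,0,-0.38,0],[4,0,0,-0.38,0]]' 30
python3 m.py .086 w5.png
```

```text
t: 9.45
tool_pos: [0.4831, 0.0017, 0.1009]
orientation: [0.374, 3.119, 0.0]
force: [-3.0, -0.2, 5.3]
width: 0.458
grip_force: 30.1
[0.48310401 0.00172352 0.10091333] [3.74051077e-01 3.11865262e+00 8.17674928e-05] [-2.98167251 -0.15231051  5.3209541 ] 0.45799830503253897
wrist flange 12734 [0.4828 0.0013] 0.0525 z 0.087 slope [ 0.006 -0.002]
wrist barrel 4538 [0.4776 0.0032] 0.0288 z 0.1369 slope [ 0.026 -0.006]
wrist knob 2362 [0.4826 0.0011] 0.0121 z 0.1548 slope [ 0.085 -0.018]
wrist rim 1235 [0.4828 0.0012] 0.0525 z 0.0856 slope [ 0.066 -0.024]
[0.48313305 0.0016823  0.10093147] [3.74076302e-01 3.11858117e+00 3.67038939e-05] [-3.03117747  0.6753529   5.93585149] 0.4634221801482116
top flange 134 [ 0.4397 -0.0189] 0.0179 z 0.0853 slope [-0.026  0.011]
top rim 95 [ 0.4389 -0.0177] 0.0193 z 0.0846 slope [0.234 0.076]
```

Contact force rose by about 10 N at the expected height, so the lid is seated. Release it.

```bash
python3 -m pendant '[[4.6,0,0,0,0],[5,0,0,0,0],[5.6,0,0,0,0],[7,0,0,0,0],[7,0,0,0,0],[7,0,0,0,0],[7,0,0,0,0],[7,0,0,0,0]]' 30
python3 m.py .086 w6.png
```

```text
t: 10.55
tool_pos: [0.483, 0.0017, 0.1002]
orientation: [0.374, 3.119, 0.0]
force: [0.2, 0.8, 0.3]
width: 0.743
grip_force: 0.0
[0.48300915 0.00173627 0.10019189] [3.74209970e-01 3.11921317e+00 1.58558400e-04] [0.20304626 0.77587715 0.25564021] 0.7426773744627735
wrist flange 14580 [0.4828 0.001 ] 0.0525 z 0.087 slope [ 0.004 -0.001]
wrist barrel 4405 [0.4828 0.0011] 0.0231 z 0.1369 slope [ 0.024 -0.005]
wrist knob 2380 [0.4827 0.0005] 0.0124 z 0.1548 slope [ 0.097 -0.021]
wrist rim 1250 [0.4828 0.0012] 0.0526 z 0.0856 slope [ 0.06 -0.02]
[0.48303093 0.00172432 0.10021154] [3.74199282e-01 3.11914657e+00 1.69053453e-04] [ 0.21424091 -0.60527428  0.37122803] 0.7452221718263301
top flange 112 [ 0.44   -0.0148] 0.0143 z 0.0852 slope [-0.001 -0.015]
top rim 89 [ 0.4387 -0.0126] 0.0148 z 0.0846 slope [ 0.148 -0.002]
```

```bash
python3 -m pendant '[[7,0,0,0.5,0],[7,0,0,1.2,0],[7,0,0,2,0],[7,0,0,2.8,0],[7,0,0,3.4,0],[7,0,0,3.9,0],[7,0,0,4,0],[7,0,0,4,0]]' 6
python3 m.py .086 w7.png
```

```text
t: 11.65
tool_pos: [0.4829, 0.0017, 0.1401]
orientation: [-0.374, -3.119, -0.0]
force: [0.6, -0.5, -0.6]
width: 0.745
grip_force: 0.0
[0.48291465 0.00172313 0.14011525] [-3.74152722e-01 -3.11903663e+00 -1.16906621e-04] [ 0.55737665 -0.49180685 -0.60055015] 0.7453123853817116
wrist flange 11747 [0.4825 0.0011] 0.0524 z 0.087 slope [ 0.005 -0.001]
wrist barrel 3175 [0.4828 0.0012] 0.023 z 0.137 slope [ 0.02  -0.005]
wrist knob 1607 [0.4826 0.0008] 0.012 z 0.1549 slope [ 0.078 -0.022]
wrist rim 1033 [0.4824 0.001 ] 0.0524 z 0.0856 slope [ 0.048 -0.015]
[0.48284424 0.00174256 0.13996473] [-3.74157039e-01 -3.11877030e+00 -1.60254808e-04] [-0.41420841  1.02328425  0.93140392] 0.7450192437432811
top flange 180 [ 0.4387 -0.0103] 0.0189 z 0.0856 slope [0.018 0.013]
top rim 122 [ 0.4387 -0.0103] 0.0189 z 0.0846 slope [ 0.13 -0.02]
```

View pics/w7.png

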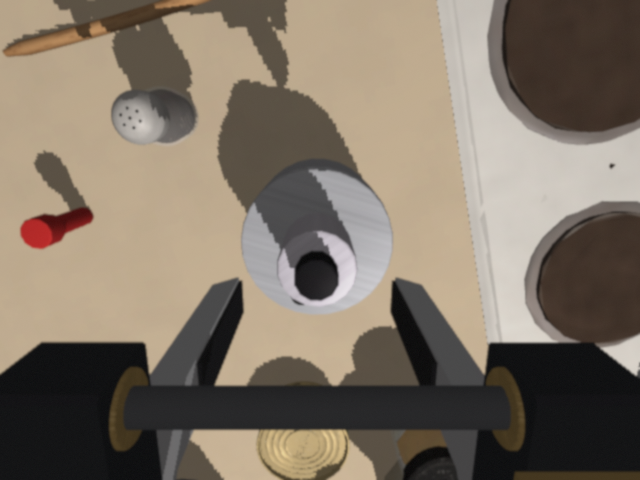

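Lid sits level on the canister (316,240); knob at (317,275), centred between the fingers. Take the knob gently.

```bash
python3 -m pendant '[[5,0,0,0,0],[4,0,0,0,0],[3,0,0,0,0],[2,0,0,0,0],[2,0,0,0,0],[2,0,0,0,0],[2,0,0,0,0],[2,0,0,0,0]]' 10
python3 -m pendant '[[2,0,0,0.05,0],[2,0,0,0.1,0],[2,0,0,0.15,0],[2,0,0,0.2,0],[2,0,0,0.25,0],[2,0,0,0.3,0],[2,0,0,0.35,0],[2,0,0,0.4,0]]' 10
python3 m.py .086 w8.png
```

```text
t: 12.75
tool_pos: [0.483, 0.0017, 0.1402]
orientation: [0.374, 3.119, 0.0]
force: [-0.1, 0.4, 0.6]
width: 0.216
grip_force: 0.0
t: 13.75
tool_pos: [0.483, 0.0017, 0.1442]
orientation: [-0.374, -3.119, -0.0]
force: [-0.4, 0.3, -0.7]
width: 0.215
grip_force: 0.0
[0.48300631 0.00173024 0.14421751] [-3.74159080e-01 -3.11922573e+00 -1.36200767e-04] [-0.35179391  0.26801028 -0.65817759] 0.21469095606069644
wrist flange 10550 [0.4827 0.0013] 0.0523 z 0.087 slope [ 0.005 -0.002]
wrist barrel 2753 [0.4828 0.0014] 0.0231 z 0.1369 slope [ 0.022 -0.005]
wrist knob 1536 [0.4823 0.001 ] 0.012 z 0.1549 slope [ 0.075 -0.016]
wrist rim 988 [0.4826 0.0012] 0.0523 z 0.0856 slope [ 0.052 -0.019]
[0.48307901 0.00171318 0.144287  ] [3.74229198e-01 3.11906629e+00 1.44419403e-04] [-0.53703254  0.2700081  -0.20416687] 0.21167680303451974
top flange 258 [ 0.4404 -0.0122] 0.023 z 0.0855 slope [0.041 0.008]
top rim 182 [ 0.4396 -0.0121] 0.0227 z 0.0848 slope [0.13  0.032]
```

The opening reads about 3 mm small, so the fingers never touched the knob. Go back down and close further.

```bash
python3 -m pendant '[[2.6,0,0,0,0],[2.6,0,0,-0.2,0],[2.6,0,0,-0.4,0],[2.6,0,0,-0.4,0],[1.8,0,0,-0.4,0],[1,0,0,-0.4,0],[1,0,0,-0.4,0],[1,0,0,-0.4,0]]' 10
python3 m.py .086 w9.png
```

```text
t: 14.85
tool_pos: [0.4831, 0.0017, 0.1402]
orientation: [0.374, 3.119, 0.0]
force: [-0.3, 0.4, -0.1]
width: 0.109
grip_force: 0.0
[0.48305839 0.00172441 0.14024048] [3.74124498e-01 3.11910684e+00 1.57463926e-04] [-0.32147497  0.36522318 -0.09320484] 0.10912231256118789
wrist flange 10923 [0.4829 0.0014] 0.0524 z 0.087 slope [ 0.006 -0.001]
wrist barrel 2661 [0.4829 0.0013] 0.0231 z 0.1369 slope [ 0.028 -0.005]
wrist knob 1291 [0.4825 0.0009] 0.012 z 0.1549 slope [ 0.085 -0.019]
wrist rim 982 [0.4828 0.0017] 0.0525 z 0.0856 slope [ 0.057 -0.021]
[0.48302647 0.00171594 0.14022357] [3.74186557e-01 3.11915234e+00 1.13070819e-04] [ 0.42114273 -1.0724565  -0.23931569] 0.10313339959292639
top flange 260 [ 0.4404 -0.014 ] 0.0228 z 0.0852 slope [0.01  0.023]
top rim 189 [ 0.4421 -0.0146] 0.0216 z 0.0847 slope [0.101 0.02 ]
```

View pics/w9.png

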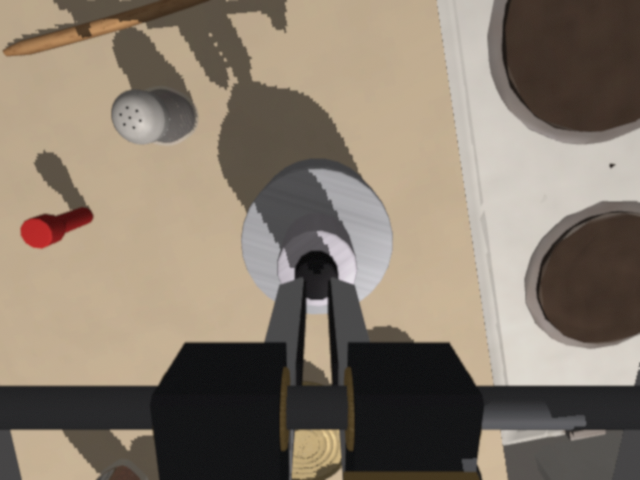

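Fingers at (290,330) and (345,330) are closed narrower than the knob at (317,270), so they are not around it. I measure where the tips really are.

```bash
python3 - <<'E'
from h import *
s,P,o=snap("wrist")
for v in (258,266,274,280,284,288,295,305,320,340):
    print(v,[tuple(P[v,u].round(4)) for u in (285,296,317,336,345)])
print(s["tool_from_camera"], s["fovy"])
E
```

```text
258 [(np.float64(0.4728), np.float64(-0.0145), np.float64(0.1366)), (np.float64(0.4742), np.float64(-0.0085), np.float64(0.1367)), (np.float64(0.472), np.float64(0.0041), np.float64(0.1527)), (np.float64(0.4795), np.float64(0.0132), np.float64(0.1368)), (np.float64(0.4805), np.float64(0.0181), np.float64(0.1375))]
266 [(np.float64(0.4776), np.float64(-0.0159), np.float64(0.1358)), (np.float64(0.4758), np.float64(-0.0085), np.float64(0.146)), (np.float64(0.4756), np.float64(0.0032), np.float64(0.1548)), (np.float64(0.4812), np.float64(0.0124), np.float64(0.1454)), (np.float64(0.4854), np.float64(0.017), np.float64(0.1366))]
274 [(np.float64(0.4819), np.float64(-0.0169), np.float64(0.1369)), (np.float64(0.4775), np.float64(-0.0085), np.float64(0.154)), (np.float64(0.4799), np.float64(0.0021), np.float64(0.1544)), (np.float64(0.482), np.float64(0.0117), np.float64(0.1552)), (np.float64(0.4898), np.float64(0.016), np.float64(0.1374))]
280 [(np.float64(0.4856), np.float64(-0.0179), np.float64(0.1364)), (np.float64(0.4717), np.float64(-0.0058), np.float64(0.1793)), (np.float64(0.4829), np.
[... 1643 characters left out ...]
64(0.0102), np.float64(0.2199)), (np.float64(0.4766), np.float64(0.0133), np.float64(0.2191))]
340 [(np.float64(0.4712), np.float64(-0.0066), np.float64(0.2344)), (np.float64(0.4721), np.float64(-0.0031), np.float64(0.2343)), (np.float64(0.5998), np.float64(-0.0268), np.float64(0.0014)), (np.float64(0.4767), np.float64(0.0093), np.float64(0.2317)), (np.float64(0.4758), np.float64(0.0124), np.float64(0.2344))]
[[-4.63158124e-04 -9.64649242e-01 -2.63536762e-01  7.60534920e-02]
 [ 9.99999751e-01 -5.87246494e-04  3.92085249e-04 -6.06166566e-04]
 [-5.32985778e-04 -2.63536515e-01  9.64649274e-01 -2.13810818e-01]
 [ 0.00000000e+00  0.00000000e+00  0.00000000e+00  1.00000000e+00]] 60.954487610419704
```

```bash
python3 - <<'E'
from h import *
s,P,o=snap("scene")
R=np.array(s["R"]);t=np.array(s["t"]);f=240/np.tan(np.radians(s["fovy"])/2)
for z in (.080,.136,.140,.154,.178):
    p=R@np.array([.483,.0015,z])+t; print(z,(p[:2]/p[2]*f+[s["cx"],s["cy"]]).round(1))
p=R@np.array([.483,.0015,.15])+t; u,v=(p[:2]/p[2]*f+[s["cx"],s["cy"]]).astype(int)
im=s["pixels"][max(v-75,0):v+75,u-100:u+100,::-1]
print(u,v);cv2.imwrite("pics/sc2.png",cv2.resize(im,None,fx=4,fy=4,interpolation=cv2.INTER_CUBIC))
E
```

```text
0.08 [271.6 230.7]
0.136 [269.5 202.2]
0.14 [269.3 200.1]
0.154 [268.8 192.6]
0.178 [267.8 179.6]
268 194
```

View pics/sc2.png

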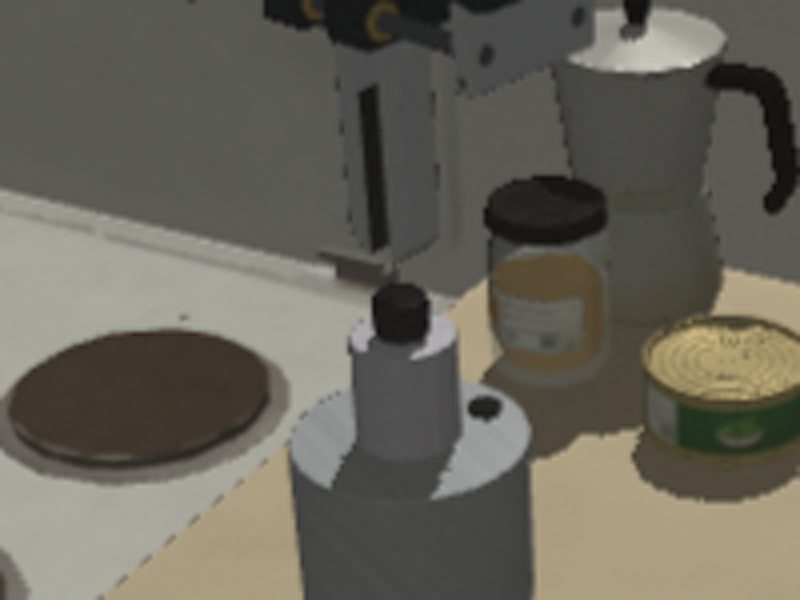

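Scene crop: the finger tips (around (385,262)) hang clearly above the knob top (400,285). The real tips are about 30 mm higher than the nominal TCP. I open, lower in part, and measure the tip height directly.

```bash
python3 -m pendant '[[3,0,0,0,0],[5.8,0,0,0,0],[5.8,0,0,0,0],[5.8,0,0,0,0],[5.8,0,0,-0.8,0],[5.8,0,0,-1.6,0],[5.8,0,0,-2.2,0],[5.8,0,0,-2.2,0]]' 10
cat > tip.py <<'E'
from h import *
s,P,o=snap("wrist");tz=o["tool_pos"][2];print(o["tool_pos"],o["width"],o["force"])
R=Ro.from_rotvec(o["orientation"]).as_matrix()
Q=(P-o["tool_pos"])@R   # tool coords
q=Q[250:340]
hw=o["width"]*.047
for sg in(1,-1):
    m=(sg*q[...,1]>hw-.004)&(sg*q[...,1]<hw+.025)&(q[...,0]>-.015)&(q[...,0]<.02)&(q[...,2]<.02)&(q[...,2]>-.06)
    if tz+0>0: pass
    k=q[m]; zz=tz-k[:,2]; b=zz>.158
    print(sg,m.sum(),"z pct",np.percentile(zz,[0,1,5,20,50,90]).round(4))
    h=np.histogram(zz,np.arange(tz-.01,tz+.06,.004));print(list(zip(h[1].round(3),h[0])))
E
python3 tip.py; python3 m.py .086 w10.png | grep -v rim
```

```text
t: 16.05
tool_pos: [0.4825, 0.0018, 0.1174]
orientation: [-0.374, -3.118, -0.0]
force: [-0.1, -0.5, 0.2]
width: 0.621
grip_force: 0.0
[0.48245168 0.00178915 0.1174038 ] 0.6211425886686043 [-0.11585948 -0.49681665  0.1834057 ]
1 892 z pct [0.1504 0.1523 0.1545 0.1595 0.1668 0.1754]
[(np.float64(0.107), np.int64(0)), (np.float64(0.111), np.int64(0)), (np.float64(0.115), np.int64(0)), (np.float64(0.119), np.int64(0)), (np.float64(0.123), np.int64(0)), (np.float64(0.127), np.int64(0)), (np.float64(0.131), np.int64(0)), (np.float64(0.135), np.int64(0)), (np.float64(0.139), np.int64(0)), (np.float64(0.143), np.int64(0)), (np.float64(0.147), np.int64(2)), (np.float64(0.151), np.int64(64)), (np.float64(0.155), np.int64(108)), (np.float64(0.159), np.int64(139)), (np.float64(0.163), np.int64(156)), (np.float64(0.167), np.int64(160)), (np.float64(0.171), np.int64(173))]
-1 898 z pct [0.1513 0.1524 0.1545 0.1595 0.1667 0.1753]
[(np.float64(0.107), np.int64(0)), (np.float64(0.111), np.int64(0)), (np.float64(0.115), np.int64(0)), (np.float64(0.119), np.int64(0)), (np.float64(0.123), np.int64(0)), 
[... 284 characters left out ...]
64(0.159), np.int64(142)), (np.float64(0.163), np.int64(155)), (np.float64(0.167), np.int64(156)), (np.float64(0.171), np.int64(181))]
[0.48281541 0.00173471 0.11783909] [-3.74180318e-01 -3.11854192e+00 -1.33019969e-04] [0.13109303 0.43406616 0.1032688 ] 0.6134214707808783
wrist flange 12942 [0.4829 0.0012] 0.0524 z 0.087 slope [ 0.005 -0.001]
wrist barrel 3793 [0.4828 0.0011] 0.0231 z 0.1369 slope [ 0.021 -0.006]
wrist knob 1974 [0.4826 0.0007] 0.0121 z 0.1549 slope [ 0.085 -0.02 ]
[0.48306214 0.00169951 0.11813302] [-3.74205542e-01 -3.11914672e+00 -1.01400038e-04] [ 0.17059024  0.70496259 -0.2061516 ] 0.6170400579666611
top flange 141 [ 0.4396 -0.0165] 0.0202 z 0.0853 slope [-0.023  0.015]
```

```bash
python3 -m pendant '[[5.8,0,0,-0.5,0],[5.8,0,0,-0.9,0],[5.8,0,0,-1,0],[4.5,0,0,-1,0],[3.2,0,0,-1,0],[2.4,0,0,-1,0],[1.4,0,0,-1,0],[1.4,0,0,-1,0]]' 8
python3 tip.py |grep pct; python3 m.py .086 w11.png | grep -v rim
```

```text
t: 17.2
tool_pos: [0.4831, 0.0017, 0.1083]
orientation: [0.374, 3.119, 0.0]
force: [0.4, 0.5, 0.9]
width: 0.25
grip_force: 8.0
1 1626 z pct [0.0883 0.0892 0.1273 0.1366 0.1466 0.1634]
-1 1827 z pct [0.0883 0.1007 0.1295 0.1366 0.1477 0.163 ]
[0.48311514 0.00169638 0.10829691] [3.74196345e-01 3.11897760e+00 1.44180465e-04] [-0.46241832  0.35624852 -0.30342886] 0.2515608311837577
wrist flange 12805 [0.4828 0.0013] 0.0524 z 0.087 slope [ 0.006 -0.001]
wrist barrel 2677 [0.4833 0.0011] 0.0233 z 0.1369 slope [ 0.028 -0.011]
wrist knob 2374 [0.4824 0.0019] 0.0156 z 0.1549 slope [ 0.082 -0.023]
[0.48310697 0.0017218  0.1082854 ] [3.74159927e-01 3.11898591e+00 1.57296988e-04] [ 0.29338132 -0.42158184  0.84732713] 0.2503204514496092
top flange 176 [ 0.4773 -0.0171] 0.0476 z 0.0855 slope [0.016 0.01 ]
```

Knob held (24 mm, 8 N). Pull slowly, first 8 mm.

```bash
python3 -m pendant '[[1.4,0,0,0.1,0],[1.4,0,0,0.2,0],[1.4,0,0,0.3,0],[1.4,0,0,0.4,0],[1.4,0,0,0.5,0],[1.4,0,0,0.6,0],[1.4,0,0,0.7,0],[1.4,0,0,0.8,0]]' 8
cat > k.py <<'E'
from h import *
import sys
s,P,o=snap("wrist");save(s,sys.argv[1]);c=(.4828,.0012);print(o["tool_pos"],o["force"],o["width"],o["grip_force"])
for nm,R,a,b in [("flange",.06,.078,.098),("barrel",.024,.128,.141),("knob",.013,.145,.2)]:
    m=(np.hypot(P[...,0]-c[0],P[...,1]-c[1])<R)&(P[...,2]>a)&(P[...,2]<b)
    if nm=="knob": m&=s["pixels"].max(-1)<60
    q=P[m]; k=np.linalg.lstsq(np.c_[q[:,:2],np.ones(len(q))],q[:,2],rcond=None)[0]
    x,rr=cv2.minEnclosingCircle(q[:,:2].astype(np.float32))
    print(nm,len(q),np.round(x,4),round(rr,4),np.percentile(q[:,2],[5,50,95]).round(4),k[:2].round(3))
E
python3 k.py w12.png
```

```text
t: 18.35
tool_pos: [0.483, 0.0017, 0.1163]
orientation: [0.374, 3.119, 0.0]
force: [1.1, 0.1, 0.5]
width: 0.247
grip_force: 8.0
[0.48302398 0.00170865 0.11627179] [1.07904536 0.06353187 0.47993847] 0.247400971363794 7.999490963411517
flange 12354 [0.4826 0.0013] 0.0523 [0.0857 0.087  0.0882] [ 0.009 -0.003]
barrel 2665 [0.4827 0.0013] 0.023 [0.1315 0.1369 0.138 ] [ 0.084 -0.019]
knob 2775 [0.4828 0.0012] 0.0131 [0.1516 0.1629 0.1882] [ 0.477 -0.115]
```

Knob rose 8 mm with the lid unmoved. Continue 16 mm, then settle.

```bash
python3 -m pendant '[[1.4,0,0,0.1,0],[1.4,0,0,0.3,0],[1.4,0,0,0.5,0],[1.4,0,0,0.8,0],[1.4,0,0,1.1,0],[1.4,0,0,1.4,0],[1.4,0,0,1.6,0],[1.4,0,0,1.6,0]]' 8
python3 k.py w13.png; python3 - <<'E'
from h import *
s,P,o=snap("scene");cv2.imwrite("pics/sc3.png",cv2.resize(s["pixels"][110:270,168:368,::-1],None,fx=3,fy=3))
E
```

```text
t: 19.4
tool_pos: [0.4832, 0.0017, 0.1324]
orientation: [0.374, 3.119, 0.0]
force: [-0.8, 0.0, -1.0]
width: 0.251
grip_force: 8.0
[0.48315189 0.00170276 0.13238428] [-0.80951243  0.03086854 -0.9980717 ] 0.2506741308625459 7.999490641232114
flange 10941 [0.482  0.0013] 0.0522 [0.0857 0.087  0.0882] [ 0.01  -0.003]
barrel 2936 [0.4818 0.0016] 0.0229 [0.1319 0.1369 0.1381] [ 0.067 -0.019]
knob 2588 [0.4827 0.0012] 0.0131 [0.1679 0.1789 0.1858] [ 0.358 -0.082]
```

View pics/sc3.png

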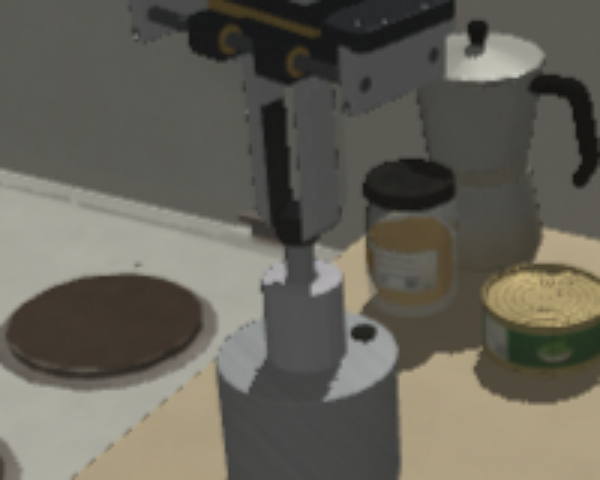

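The knob is held at (295,230), the rod is visible above the barrel at (300,262), and the lid is level on the canister. The rod is up 24 mm, so I hand the job in.

```bash
python3 -c "from rig import finish_job; print(finish_job())"
```

```text
the job is handed in; nothing more can be done
None
```

The lid is seated level on the canister and was let go, the pump rod is held by its knob 24 mm up (half way), and the job is handed in; no verdict came back.

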